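# Restock the row of tins on the watchmaker's bench shelf, oldest to the front

## Robot

A 6-joint arm with a two-finger parallel gripper is mounted at the origin on the work surface. World frame = base frame: x ahead of the robot, y to its left, z up, the work surface at z = 0. Lengths are in m, angles in rad, forces in N, time in s.
With the tool pointing down it reaches from about 0.375 to 0.925 m from the base axis. Payload 5.7 kg.
Tool frame: the origin (TCP) lies at the very end of the fingers, on their centre line; the grasp point (between the pads) lies 19 mm behind it; z points along the fingers, y is the direction in which the jaws open and shut (so a half turn about z gives the same grasp; the last joint's range is limited). The gripper opens to 88 mm and grips with 3 to 60 N. Pads are 20 mm wide; open, the fingers measure 115 mm over their backs; the gripper's body (75 mm by 178 mm) begins 61 mm behind the grasp point.
Start: joints at [-1.459, 0.359, 1.51, -0, 1.272, -0.115], TCP at [0.135, -0.585, 0.223] pointing down, gripper open.
Joint ranges: [-2.97, 2.97], [-1.01, 2.36], [0.21, 2.38], [-0.96, 4.11], [0.2, 2.71], [-2.98, 2.98]. Speed limits (rad/s): [2.39, 2.39, 3.14, 3.14, 3.14, 3.14].

## Interface

Orientations are given as a rotation vector (axis times angle).
In Python, from cell import readout, imaging, arm gives the robot as it stands.
- The arm moves only by the tool drive_tool, never from a script. Its argument "motion" is a list of rows, each an object with "linear": the shift along the tool's x, y, z in mm, a list of three; "turn": the turn, a rotation vector about the tool's x, y, z in rad, a list of three. A call has 1 to 12 rows; each row shifts and turns the commanded pose from where the row before left it, along the tool's axes as they then stand; what a row does not reach is not made up. A row lasts 1/10 s, in which the tool goes at most 50 mm and 8.59 degrees, less where a joint would pass 70% of its speed; a pose out of reach is approached as far as the arm can. A call with a gripper value outside its range is refused whole. "gripper" is the closure in counts, from 0 (fully open) to 255 (shut), set as the call begins (left out, the last holds). The fingers move at their own pace and stop on an object; "squeeze" is the grip in N (left out, the last holds). Time passes only in rows, so rows that do not move let the fingers close. It gives the time, the measured TCP pose, the force and the opening at its end, in the units of the state.
- readout.state(): the state, without advancing time (a new reading comes with each control period).
- imaging.grab_frame(name): name is "scene" or "top" or "wrist"; returns the picture (400x640x3 uint8, blue, green, red); there is no depth.
- imaging.camera_params(name): a dict with "mtx" (3x3 intrinsics, pixels), "k1" (the pictures are not rectified: a ray, as slopes to the right and down, at radius r is drawn at 1 + k1 r^2 times it, then the intrinsics apply), "R" (3x3) and "t" (3): a world point X has camera coordinates R X + t; the wrist camera has in their place "T_tool_cam" (4x4, takes a point from camera to tool coordinates, whose origin is the TCP and whose axes are the flange's). Camera axes: x right, y down, z forward; pixel columns grow to the right and rows downward; lengths in m; the calibration is good to about 2 mm. A picture is of the moment at which its call begins: read the wrist's pose just before it. camera_params takes no time and is no camera call.
- arm.sign_off(): hands the job in, once; it reports no verdict.
Trained networks look in the newest picture that a camera, given by its name, has taken for a name from the list of things; names that differ only in an ending like _2 or _b are one class to them, and where a whole thing is asked for, a point or a joint stands for the part that bears it (a point fixed in the world has none). Each returns a list of dicts, best first, with "score" (0 to 1); they miss things now and then, are a little off and sometimes report something else, mostly with a low value. They report only what shows in the picture. A call takes as long as a camera call. They do not tell look-alikes from the thing itself.
- imaging.outline_of(camera, label): "mask" (400x640 bool, what is visible of it) and "box" ([left, top, right, bottom] in pixels, round what is visible of it).
- imaging.spot_point(camera, label): "uv" ([column, row] in pixels: a listed point, or the origin of a listed thing).
The state is a dict: "time_s": time; "joint_pos": joint angles; "qd": joint speeds; "joint_torque": joint torques, N m; "ee_pos": TCP position; "tool_rot": TCP orientation; "wrist_force": force on the tool from outside, world axes, zero at the start; "moment": the same for the moment, N m; "opening": finger opening in m.
Only numpy, scipy, OpenCV 4.12 (cv2) and the standard library are available. Lean on these libraries where they do the work, as an engineer would, in place of code of your own. Each camera call takes 0.05 s, during which the arm holds its last target.

## Task

Restock the row of tall round tins on the bench shelf so that the oldest are used first: bring the two older tins in that row forward until they stand one behind the other, without gaps, against the row's front lip (on the robot's side), then stand the new tin from the delivery tray upright in the same row close behind them. Set tins down rather than dropping them, do not tip them over, and leave the other stock and everything else on the bench where it is.

Things in the scene. Friction and masses are not known exactly. Their poses are not given: they have to be found in the camera images.
- old_front: Older tin standing in the row of tins, about the middle of the row at the start: straight round aluminium tin with a ribbed screw lid, 58 diameter all the way up, 80 high, about 0.2 kg (0.14 to 0.28), closed, friction about 0.6: moved along the row by its upper half without being lifted it leans back, so take it at or below mid-height or raise it a little; origin at the centre of its underside, z up. 
- old_back: Older tin standing near the back of the same row: straight round aluminium tin with a ribbed screw lid, 58 diameter all the way up, 80 high, about 0.2 kg (0.14 to 0.28), closed, friction about 0.6: moved along the row by its upper half without being lifted it leans back, so take it at or below mid-height or raise it a little; origin at the centre of its underside, z up. 
- new_tin: New tin, same as the older ones, standing in the delivery tray beside the chest: straight round aluminium tin with a ribbed screw lid, 58 diameter all the way up, 80 high, about 0.2 kg (0.14 to 0.28), closed, friction about 0.6: moved along the row by its upper half without being lifted it leans back, so take it at or below mid-height or raise it a little; origin at the centre of its underside, z up. 
- row_tins: The row of the tins. Sheet-aluminium row tray fixed on the chest top, 231 long (x) x 74 wide (y) x 18 high outside, walls 3 thick, floor 3 thick, open above; inside 225 x 68. Origin at the centre of its underside, z up, x along the row from front to back: its front lip is at the -x end (the robot's side), inner face of the lip at x = -112.5 mm, inner face of the back wall at x = +112.5 mm. Any of the three rows, side by side 105 mm apart, may be this one.
- chest: Low wooden drawer chest fixed on the bench, 256 (x) x 310 (y) x 55 high; its flat top is the stock shelf and carries the three row trays, walls along its x. Origin at the centre of its underside; the drawer fronts face its -x, towards the robot.
- row_cartons: Neighbouring row with two cartons, already up to its lip; leave alone. Same make as row_tins.
- row_bottles: Neighbouring row with two small bottles, already up to its lip; leave alone. Same make as row_tins.
- delivery_tray: Low open moulded tray fixed on the bench left or right of the chest, 190 (x) x 130 (y) x 22 high, walls and floor 4 thick; holds the new tin and one carton, about 90 mm apart along its x. Origin at the centre of its underside.
- pad: Flat bench pad, 190 x 130 x 4, fixed on the other side of the chest; carries two movement holders and a flat tin. Origin at the centre of its underside.
- carton_a: Carton 60 (x) x 52 (y) x 74 high, at the front of the row of cartons; origin at the centre of its underside. Bystander.
- carton_b: Carton like carton_a, second in the row of cartons. Bystander.
- carton_c: Carton like carton_a, standing in the delivery tray beside the new tin. Bystander: it stays there.
- bottle_a: Capped brown glass bottle, 46 diameter, 95 high, at the front of the row of bottles; origin at the centre of its underside. Bystander.
- bottle_b: Bottle like bottle_a, second in the row of bottles. Bystander.
- holder_a: Movement holder, 62 diameter, 24 high, on the pad; origin at the centre of its underside. Bystander.
- holder_b: Movement holder like holder_a, on the pad. Bystander.
- flat_tin: Flat round tin, 73 diameter, 22 high, on the pad; origin at the centre of its underside. Bystander.
Mind the look-alikes: they are no part of the job. What is shaped like the new_tin but red is not meant.

How it is judged:
At the end, for the whole second after the job is handed in: All tins stand upright at rest on the floor of row_tins: the older two in front (either order), first within 10 mm of the lip, second within 10 mm of the first, the new one behind, within 12 mm of the second. Bystanders are within 30 mm of their starts (angle between each of old_front, old_back, new_tin's own z axis and vertical below 0.06 rad and z of old_front in the frame of row_tins between 0 and 0.007 m and y of old_front in the frame of row_tins between -0.008 and 0.008 m and linear speed of each of old_front, old_back, new_tin below 0.02 m/s and angular speed of each of old_front, old_back, new_tin below 0.2 rad/s and z of old_back in the frame of row_tins between 0 and 0.007 m and y of old_back in the frame of row_tins between -0.008 and 0.008 m and z of new_tin in the frame of row_tins between 0 and 0.007 m and y of new_tin in the frame of row_tins between -0.008 and 0.008 m and ((x of old_front in the frame of row_tins between -0.09 and -0.0735 m and x of old_back in the frame of row_tins above -0.04 m and horizontal distance between old_front and old_back below 0.068 m and horizontal distance between old_back and new_tin below 0.07 m) or (x of old_back in the frame of row_tins between -0.09 and -0.0735 m and x of old_front in the frame of row_tins above -0.04 m and horizontal distance between old_back and old_front below 0.068 m and horizontal distance between old_front and new_tin below 0.07 m)) and x of new_tin in the frame of row_tins above 0.02 m and distance of each of carton_a, carton_b, carton_c, bottle_a, bottle_b, holder_a, holder_b, flat_tin from where it was at the start of the episode below 0.03 m); the robot touches nothing.
It fails at once if a tin is tipped by more than about 35 degrees (angle between any of old_front, old_back, new_tin's own z axis and vertical above 0.6 rad).
It fails at once if other stock or a thing on the bench is shifted by more than 30 mm (distance of any of carton_a, carton_b, carton_c, bottle_a, bottle_b, holder_a, holder_b, flat_tin from where it was at the start of the episode above 0.03 m).
It fails at once if a tin is let fall from more than about 15 mm (it moves at over 0.5 m/s with no finger holding it) ((linear speed of old_front above 0.5 m/s and contact force between old_front and the fingers below 0.1 N) or (linear speed of old_back above 0.5 m/s and contact force between old_back and the fingers below 0.1 N) or (linear speed of new_tin above 0.5 m/s and contact force between new_tin and the fingers below 0.1 N)).
It also fails if it takes over 48 s, if anything falls off the work surface, if the arm or the gripper's body presses on something with over 40 N, if the wrist force passes 120 N, or if a joint passes its speed limit or range.

## Working session

There is one attempt and no reset: what is moved stays moved. The work goes in short steps, Python scripts to look and compute and a tool call to move; the robot and the scene stay as the last step left them, time stands still between calls to the robot, and variables do not carry over. Pictures are saved under pics/ and viewed, and the job is handed in when it is done.

Besides the shell and the picture viewer there is one more tool, called in YAML: its name, and indented under it one key for each argument. drive_tool: Moves the arm, as the interface text tells. Its arguments: {"type":"object","properties":{"motion":{"type":"array","items":{"type":"object","properties":{"linear":{"type":"array","items":{"type":"number"}},"turn":{"type":"array","items":{"type":"number"}}}}},"gripper":{"type":"number"},"squeeze":{"type":"number"}},"required":["motion"]}

```bash
mkdir -p pics; ls; python3 - <<'E'
from cell import readout, imaging, arm
import cv2
print(readout.state())
for n in ("scene","top"):
    im=imaging.grab_frame(n); cv2.imwrite(f"pics/{n}0.png",im)
    print(n,imaging.camera_params(n))
print(imaging.camera_params("wrist"))
E
```

```text
pics
{'time_s': 0.0, 'joint_pos': array([-1.45909074e+00,  3.59472214e-01,  1.51143458e+00,  1.45647989e-05,
        1.27248259e+00, -1.15115383e-01]), 'qd': array([ 0.00206066, -0.00048908, -0.00120526,  0.00052244,  0.00139275,
        0.00103519]), 'joint_torque': array([-2.30359692e-04, -5.15370619e+01, -2.70724511e+01,  6.74914615e-02,
        3.54013732e-02, -1.41131181e-04]), 'ee_pos': array([ 0.13484024, -0.58394666,  0.22182829]), 'tool_rot': array([-3.11962642e+00, -3.55316245e-01, -2.66582685e-05]), 'wrist_force': array([-0.22678418,  0.18171097,  0.54248711]), 'moment': array([-0.00095263, -0.0307173 ,  0.04709629]), 'opening': 0.0877005777448978}
scene {'mtx': array([[419.56899686,   0.        , 322.50194074],
       [  0.        , 419.56899686, 199.07892124],
       [  0.        ,   0.        ,   1.        ]]), 'k1': -0.05375902118241532, 'R': array([[-0.43734432,  0.89916099, -0.0154744 ],
       [ 0.67603862,  0.31737468, -0.66501511],
       [-0.59304446, -0.30130187, -0.74666957]]), 't': array([ 0.2445567, -0.3479249,  1.5735116])}
top {'mtx': array([[387.47255656, 
[... 207 characters left out ...]
045],
       [-0.98551722, -0.00227579, -0.16956011],
       [ 0.16956491, -0.00211519, -0.98551675]]), 't': array([0.01227616, 0.58459442, 1.13366058])}
{'mtx': array([[333.54909401,   0.        , 316.27462185],
       [  0.        , 333.54909401, 197.95015594],
       [  0.        ,   0.        ,   1.        ]]), 'k1': -0.04780951389195644, 'T_tool_cam': array([[-3.30661582e-04, -9.59900565e-01, -2.80340500e-01,
         7.61013090e-02],
       [ 9.99999129e-01,  4.08986288e-05, -1.31953789e-03,
         2.81312398e-04],
       [ 1.27809071e-03, -2.80340692e-01,  9.59899715e-01,
        -1.62184001e-01],
       [ 0.00000000e+00,  0.00000000e+00,  0.00000000e+00,
         1.00000000e+00]])}
```

View pics/top0.png

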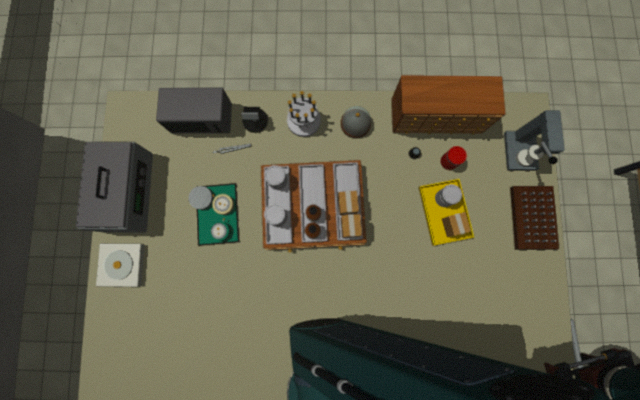

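View pics/scene0.png

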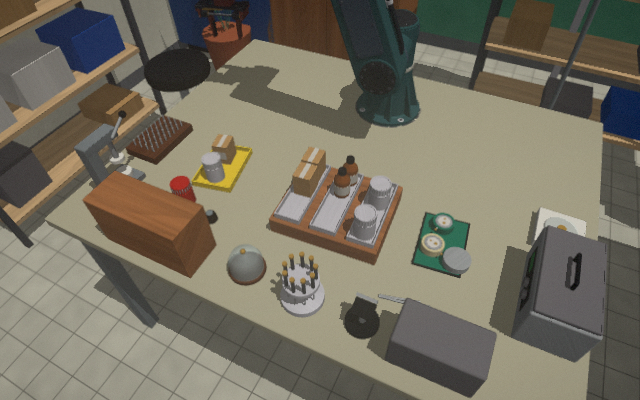

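```bash
cat > h.py <<'E'
import numpy as np, cv2
from cell import readout, imaging, arm
from scipy.spatial.transform import Rotation as Rn
P={n:imaging.camera_params(n) for n in("scene","top","wrist")}
def undist(n,uv):
    K=P[n]["mtx"];uv=np.atleast_2d(uv).astype(float)
    d=np.array([P[n]["k1"],0,0,0,0])
    return cv2.undistortPoints(uv.reshape(-1,1,2),K,d).reshape(-1,2)
def pose(n,st=None):
    if n!="wrist": return P[n]["R"],P[n]["t"]
    T=np.eye(4);T[:3,:3]=Rn.from_rotvec(st["tool_rot"]).as_matrix();T[:3,3]=st["ee_pos"]
    W=np.linalg.inv(T@P[n]["T_tool_cam"]);return W[:3,:3],W[:3,3]
def onz(n,uv,z,st=None):
    R,t=pose(n,st);xy=undist(n,uv);d=np.c_[xy,np.ones(len(xy))]@R;c=-R.T@t
    return c+d*((z-c[2])/d[:,2])[:,None]
def proj(n,X,st=None):
    R,t=pose(n,st);return cv2.projectPoints(np.atleast_2d(X).astype(float),cv2.Rodrigues(R)[0],t,P[n]["mtx"],np.array([P[n]["k1"],0,0,0,0]))[0].reshape(-1,2)
E
python3 - <<'E'
from h import *
zs=dict(old_front=.058,new_tin=.004,row_tins=.055,chest=0,row_bottles=.055,row_cartons=.055,delivery_tray=0,bottle_a=.058,carton_a=.058,carton_c=.004)
for c in("top","scene"):
  imaging.grab_frame(c)
  for l,z in zs.items():
    for d in imaging.spot_point(c,l):
      print(c,l,round(d["score"],2),np.round(d["uv"],1),np.round(onz(c,d["uv"],z)[0],4))
for n in("top","scene"):
  im=imaging.grab_frame(n)
  if n=="top": a=im[150:260,180:500]
  else: a=im[120:290,180:480]
  cv2.imwrite(f"pics/{n}z.png",cv2.resize(a,None,fx=2.5,fy=2.5,interpolation=cv2.INTER_CUBIC))
E
```

```text
top old_front 0.85 [279.8 214.2] [0.5218 0.1462 0.058 ]
top new_tin 0.87 [448.6 160.1] [ 0.7055 -0.3904  0.004 ]
top new_tin 0.73 [443.3 200.2] [ 0.5739 -0.3663  0.004 ]
top chest 0.64 [309.2 207. ] [0.5518 0.0601 0.    ]
top row_bottles 0.84 [311.8 204.3] [0.5525 0.0503 0.055 ]
top row_bottles 0.16 [446.8 225.2] [ 0.4896 -0.3571  0.055 ]
top row_cartons 0.9 [350.9 195.8] [ 0.5789 -0.0684  0.055 ]
top delivery_tray 0.69 [445.6 209.9] [ 0.5433 -0.3733  0.    ]
top bottle_a 0.72 [313.  212.7] [0.5266 0.0464 0.058 ]
top bottle_a 0.68 [312.7 233.1] [0.4653 0.0469 0.058 ]
top carton_a 0.76 [347.8 226.6] [ 0.4849 -0.058   0.058 ]
top carton_a 0.74 [345.6 203.5] [ 0.5547 -0.0519  0.058 ]
top carton_a 0.7 [449.8 224.3] [ 0.4921 -0.3653  0.058 ]
top carton_a 0.37 [445.3 210.4] [ 0.5342 -0.3538  0.058 ]
top carton_c 0.76 [347.8 226.6] [ 0.4896 -0.0615  0.004 ]
top carton_c 0.74 [345.6 203.5] [ 0.5627 -0.0551  0.004 ]
top carton_c 0.7 [449.8 224.3] [ 0.4971 -0.3831  0.004 ]
top carton_c 0.37 [445.3 210.4] [ 0.5412 -0.371   0.004 ]
scene old_front 0.82 [382.  204.5] [0.5164 0.1656 0.058 ]
scene 
[... 370 characters left out ...]
.9 192.4] [ 0.5675 -0.0581  0.055 ]
scene row_cartons 0.42 [225.1 170.4] [ 0.5876 -0.3166  0.055 ]
scene delivery_tray 0.61 [224.9 167.7] [ 0.535  -0.3665  0.    ]
scene delivery_tray 0.42 [226.  157.4] [ 0.4922 -0.3918 -0.    ]
scene bottle_a 0.69 [342.7 194.5] [0.5286 0.0505 0.058 ]
scene bottle_a 0.61 [348.2 177.2] [0.4582 0.0369 0.058 ]
scene carton_a 0.92 [314.3 171.2] [ 0.4782 -0.066   0.058 ]
scene carton_a 0.8 [306.9 188.3] [ 0.5505 -0.0537  0.058 ]
scene carton_a 0.55 [228.  159.1] [ 0.544  -0.3352  0.058 ]
scene carton_c 0.92 [314.3 171.2] [ 0.4297 -0.0921  0.004 ]
scene carton_c 0.8 [306.9 188.3] [ 0.5065 -0.0791  0.004 ]
scene carton_c 0.55 [228.  159.1] [ 0.4996 -0.3777  0.004 ]
```

View pics/topz.png

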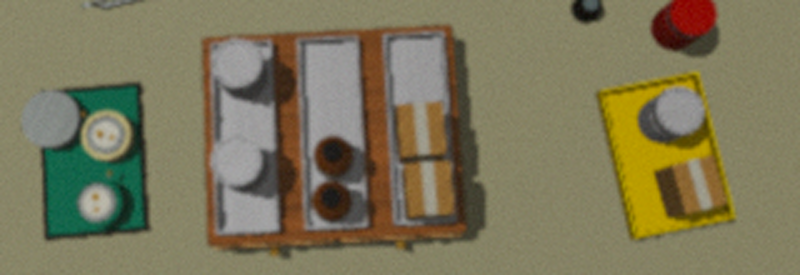

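View pics/scenez.png

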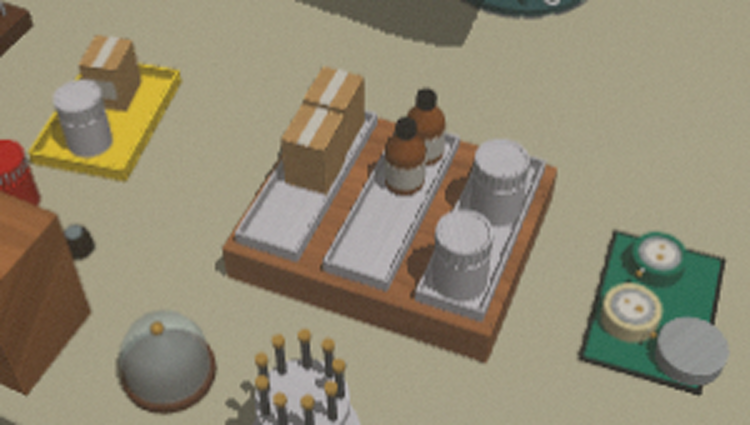

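drive_tool:
  motion:
    - {"linear": [42.3,-22.6,-4.2]}
    - {"linear": [42.3,-22.6,-4.2]}
    - {"linear": [42.3,-22.6,-4.2]}
    - {"linear": [42.3,-22.6,-4.2]}
    - {"linear": [42.3,-22.6,-4.2]}
    - {"linear": [42.3,-22.6,-4.2]}
    - {"linear": [42.3,-22.6,-4.2]}
    - {"linear": [42.3,-22.6,-4.2]}
    - {"linear": [42.3,-22.6,-4.2]}
    - {"linear": [20.8,-40.8,0]}
    - {"linear": [20.8,-40.8,0]}
    - {"linear": [20.8,-40.8,0]}
  gripper: 0

```text
invalid input
```

drive_tool:
  motion:
    - {"linear": [20.8,-40.8,0]}
    - {"linear": [20.8,-40.8,0]}
    - {"linear": [20.8,-40.8,0]}
    - {"linear": [20.8,-40.8,0]}
    - {"linear": [20.8,-40.8,0]}
    - {"linear": [20.8,-40.8,0]}
    - {"turn": [0,0,0.0835]}
    - {"turn": [0,0,0.0835]}
    - {"turn": [0,0,0]}

```text
invalid input
```

```bash
python3 - <<'E'
from h import *
st=readout.state();im=imaging.grab_frame("wrist");cv2.imwrite("pics/w1.png",im)
import pickle;pickle.dump((st,im),open("w1.pkl","wb"))
print(st["time_s"],st["ee_pos"],st["tool_rot"],st["wrist_force"])
E
```

```text
1.3 [ 0.13490612 -0.58459109  0.22260679] [-3.12126497e+00 -3.55485168e-01 -4.94042600e-06] [ 0.05412195 -0.24099789 -0.05728276]
```

View pics/w1.png

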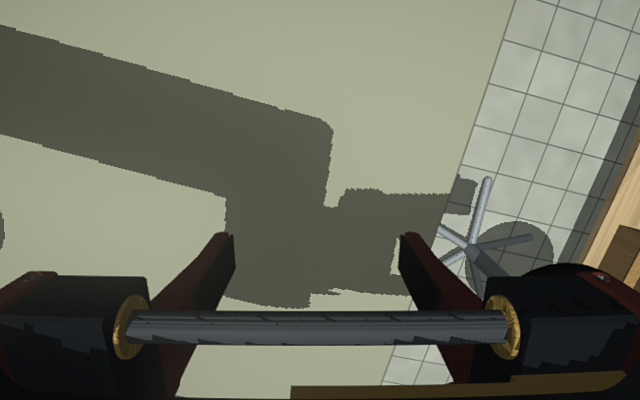

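drive_tool:
  motion:
    - {"linear": [42.3,-22.6,-5],"turn": [0,0,0]}
    - {"linear": [42.3,-22.6,-5],"turn": [0,0,0]}
    - {"linear": [42.3,-22.6,-5],"turn": [0,0,0]}
    - {"linear": [42.3,-22.6,-5],"turn": [0,0,0]}
    - {"linear": [42.3,-22.6,-5],"turn": [0,0,0]}
    - {"linear": [42.3,-22.6,-5],"turn": [0,0,0]}
    - {"linear": [42.3,-22.6,-5],"turn": [0,0,0]}
    - {"linear": [42.3,-22.6,-5],"turn": [0,0,0]}
    - {"linear": [42.3,-22.6,-5],"turn": [0,0,0]}
    - {"linear": [10,-43.3,0],"turn": [0,0,0]}
    - {"linear": [10,-43.3,0],"turn": [0,0,0]}
    - {"linear": [10,-43.3,0],"turn": [0,0,0]}
  gripper: 0

```text
time_s: 2.55
ee_pos: [0.4602, -0.1657, 0.2676]
tool_rot: [-3.121, -0.356, -0.0]
wrist_force: [0.8, 0.9, 0.5]
opening: 0.0877
```

drive_tool:
  motion:
    - {"linear": [10,-43.3,0],"turn": [0,0,0]}
    - {"linear": [10,-43.3,0],"turn": [0,0,0]}
    - {"linear": [10,-43.3,0],"turn": [0,0,0]}
    - {"linear": [10,-43.3,0],"turn": [0,0,0]}
    - {"linear": [10,-43.3,0],"turn": [0,0,0]}
    - {"linear": [10,-43.3,0],"turn": [0,0,0]}
    - {"linear": [0,0,0],"turn": [0,0,0.0835]}
    - {"linear": [0,0,0],"turn": [0,0,0.0835]}
    - {"linear": [0,0,0],"turn": [0,0,0]}

```text
time_s: 3.45
ee_pos: [0.4601, 0.0997, 0.2677]
tool_rot: [-3.14, -0.095, -0.0]
wrist_force: [-0.5, 0.1, 0.6]
opening: 0.0881
```

```bash
python3 - <<'E'
from h import *
st=readout.state();im=imaging.grab_frame("wrist");cv2.imwrite("pics/w2.png",im)
import pickle;pickle.dump((st,im),open("w1.pkl","wb"))
print(st["time_s"],st["ee_pos"],st["tool_rot"],st["wrist_force"])
E
```

```text
3.45 [0.46005602 0.09968078 0.26774317] [-3.14013067e+00 -9.47433664e-02 -1.80289793e-04] [-0.54093089  0.07326542  0.59590807]
```

View pics/w2.png

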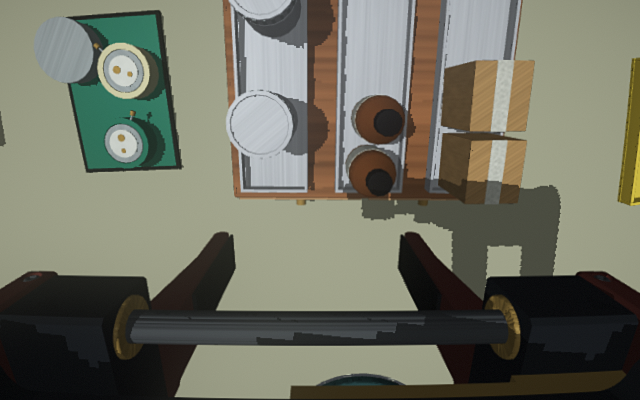

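```bash
python3 - <<'E'
from h import *
import pickle
st,im=pickle.load(open("w1.pkl","rb"))
cv2.imwrite("pics/w2z.png",cv2.resize(im[0:210,210:350],None,fx=3.8*.75,fy=3.8*.75,interpolation=cv2.INTER_CUBIC))
for uv in [(260,124),(264,-9)]: print(onz("wrist",uv,.138,st))
for l in("old_front","row_tins"):
  for d in imaging.spot_point("wrist",l): print(l,d["score"],d["uv"],onz("wrist",d["uv"],.058,st))
E
```

```text
[[0.5141065  0.15137454 0.138     ]]
[[0.61752129 0.15026897 0.138     ]]
old_front 0.57 [267.7, 121.6] [[0.51114183 0.15602438 0.058     ]]
row_tins 0.9 [272.1, 83.2] [[0.55150002 0.15227821 0.058     ]]
```

View pics/w2z.png

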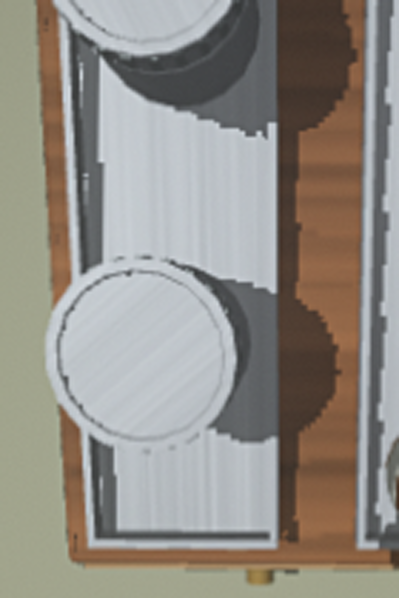

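```bash
python3 - <<'E'
from h import *
import pickle
st,im=pickle.load(open("w1.pkl","rb"))
s=2.85
for nm,p in dict(FL=(90,548),FR=(277,547),Lup=(62,10),Lmid=(75,250),Rmid=(277,250),Rup=(277,140),bFL=(357,548)).items():
    print(nm,onz("wrist",(210+(p[0]+.5)/s-.5,(p[1]+.5)/s-.5),.073,st).round(4))
print("tin",onz("wrist",(210+141/s,354/s),.138,st), [onz("wrist",(210+a/s,b/s),.138,st).round(4) for a,b in((46,354),(240,354),(141,257),(141,451))])
E
```

```text
FL [[0.4339 0.1818 0.073 ]]
FR [[0.4386 0.1089 0.073 ]]
Lup [[0.6233 0.192  0.073 ]]
Lmid [[0.5448 0.1872 0.073 ]]
Rmid [[0.5488 0.1147 0.073 ]]
Rup [[0.5857 0.1167 0.073 ]]
bFL [[0.4401 0.0778 0.073 ]]
tin [[0.51390288 0.15182413 0.138     ]] [array([[0.5123, 0.1806, 0.138 ]]), array([[0.5156, 0.122 , 0.138 ]]), array([[0.542 , 0.1523, 0.138 ]]), array([[0.4844, 0.1514, 0.138 ]])]
```

drive_tool:
  motion:
    - {"linear": [28.4,-24.4,0],"turn": [0,0,0.003]}
    - {"linear": [28.4,-24.4,0],"turn": [0,0,0.002]}
    - {"linear": [0,0,40],"turn": [0,0,0]}
    - {"linear": [0,0,40],"turn": [0,0,0]}
    - {"linear": [0,0,40],"turn": [0,0,0]}
    - {"linear": [0,0,40],"turn": [0,0,0]}
    - {"linear": [0,0,15],"turn": [0,0,0]}
    - {"linear": [0,0,9.7],"turn": [0,0,0]}
    - {"linear": [0,0,0],"turn": [0,0,0]}
    - {"linear": [0,0,0],"turn": [0,0,0]}

```text
time_s: 4.6
ee_pos: [0.515, 0.1511, 0.0838]
tool_rot: [-3.14, -0.086, -0.002]
wrist_force: [-0.4, -0.2, 0.1]
opening: 0.0878
```

```bash
python3 - <<'E'
from h import *
st=readout.state();print(st)
cv2.imwrite("pics/w3.png",imaging.grab_frame("wrist"))
im=imaging.grab_frame("scene")[120:290,240:480]
cv2.imwrite("pics/s3.png",cv2.resize(im,None,fx=3,fy=3,interpolation=cv2.INTER_CUBIC))
E
```

```text
{'time_s': 4.6, 'joint_pos': array([1.56589780e-01, 4.37026208e-01, 1.79580618e+00, 1.50540829e-04,
       9.07318511e-01, 1.67247394e+00]), 'qd': array([ 0.00342877, -0.0152468 , -0.00920441,  0.00110377, -0.00088591,
        0.00407877]), 'joint_torque': array([-5.67653286e-02, -4.78088701e+01, -1.89287049e+01,  3.69315210e-03,
       -5.41610504e-02, -8.69670475e-03]), 'ee_pos': array([0.5149588 , 0.15110213, 0.08378052]), 'tool_rot': array([-3.14010858e+00, -8.60912216e-02, -2.22162841e-03]), 'wrist_force': array([-0.36817971, -0.1649721 ,  0.1249288 ]), 'moment': array([ 0.01493566, -0.01906905,  0.01084264]), 'opening': 0.0878215837536205}
```

View pics/w3.png

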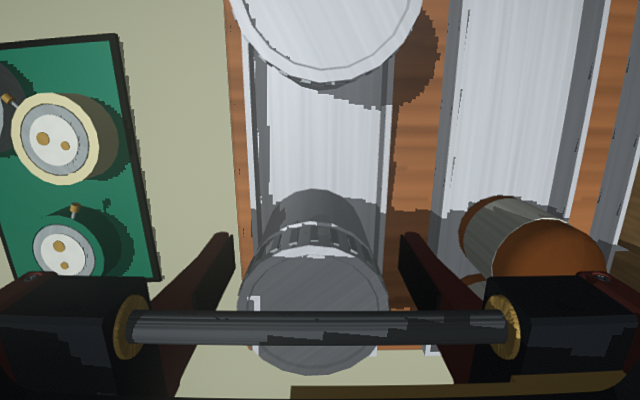

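View pics/s3.png

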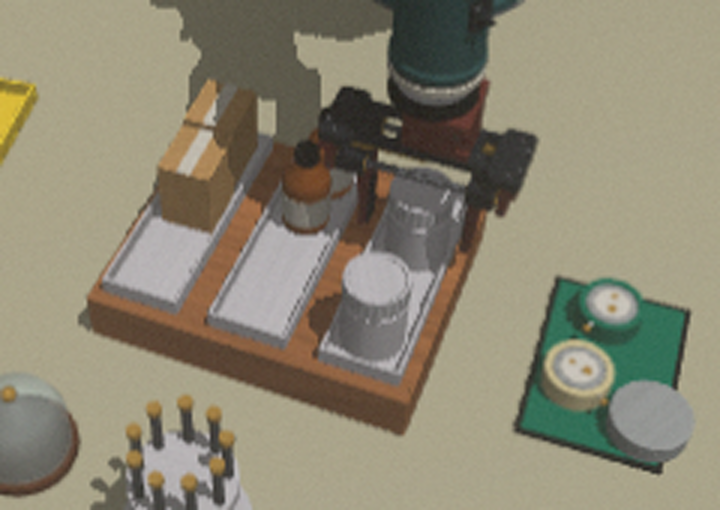

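drive_tool:
  motion:
    - {"linear": [0,0,0],"turn": [0,0,0]}
    - {"linear": [0,0,0],"turn": [0,0,0]}
    - {"linear": [0,0,0],"turn": [0,0,0]}
    - {"linear": [0,0,0],"turn": [0,0,0]}
    - {"linear": [0,0,0],"turn": [0,0,0]}
    - {"linear": [0,0,0],"turn": [0,0,0]}
    - {"linear": [0,0,0],"turn": [0,0,0]}
    - {"linear": [0,0,0],"turn": [0,0,0]}
  gripper: 255
  squeeze: 20

```text
time_s: 5.5
ee_pos: [0.5142, 0.1514, 0.0832]
tool_rot: [-3.14, -0.086, -0.0]
wrist_force: [-0.9, 1.9, 5.6]
opening: 0.0578
```

drive_tool:
  motion:
    - {"linear": [0,0,-2.5],"turn": [0,0,0]}
    - {"linear": [0,0,-2.5],"turn": [0,0,0]}
    - {"linear": [-12,0.5,0],"turn": [0,0,0]}
    - {"linear": [-15,0.6,0],"turn": [0,0,0]}
    - {"linear": [-12,0.6,0],"turn": [0,0,0]}
    - {"linear": [-4,0,0],"turn": [0,0,0]}
    - {"linear": [0,0,0],"turn": [0,0,0]}
    - {"linear": [0,0,0],"turn": [0,0,0]}

```text
time_s: 6.3
ee_pos: [0.4717, 0.1472, 0.0882]
tool_rot: [-3.14, -0.086, -0.001]
wrist_force: [-0.4, -0.3, -3.1]
opening: 0.0582
```

```bash
python3 - <<'E'
from h import *
st=readout.state();print(st["ee_pos"],st["wrist_force"],st["moment"])
cv2.imwrite("pics/w4.png",imaging.grab_frame("wrist"))
im=imaging.grab_frame("scene")[120:290,240:480]
cv2.imwrite("pics/s4.png",cv2.resize(im,None,fx=3,fy=3,interpolation=cv2.INTER_CUBIC))
E
```

```text
[0.47169797 0.14721206 0.08817244] [-0.37156565 -0.31915332 -3.10757799] [-0.00294802  0.02228531  0.00829499]
```

View pics/w4.png

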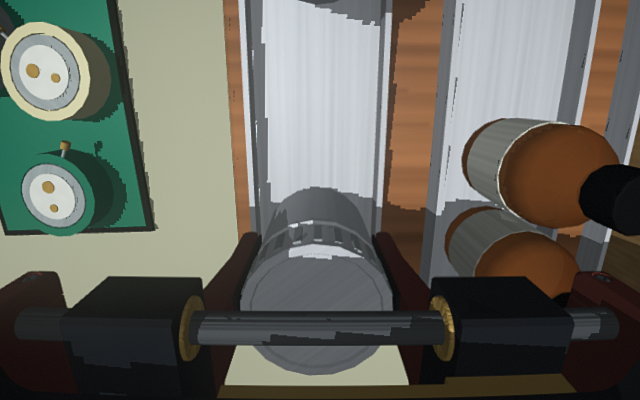

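View pics/s4.png

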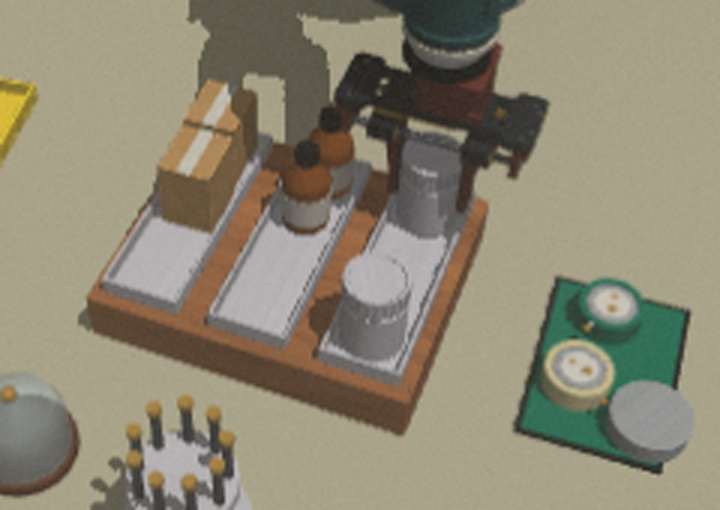

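drive_tool:
  motion:
    - {"linear": [0,0,2],"turn": [0,0,0]}
    - {"linear": [0,0,2],"turn": [0,0,0]}
    - {"linear": [0,0,1],"turn": [0,0,0]}
    - {"linear": [0,0,0],"turn": [0,0,0]}
    - {"linear": [0,0,0],"turn": [0,0,0]}

```text
time_s: 6.9
ee_pos: [0.4713, 0.1471, 0.0832]
tool_rot: [-3.14, -0.086, -0.0]
wrist_force: [-0.8, 0.1, 3.6]
opening: 0.0576
```

drive_tool:
  motion:
    - {"linear": [0,0,0],"turn": [0,0,0]}
    - {"linear": [0,0,0],"turn": [0,0,0]}
    - {"linear": [0,0,0],"turn": [0,0,0]}
    - {"linear": [0,0,0],"turn": [0,0,0]}
    - {"linear": [0,0,0],"turn": [0,0,0]}
    - {"linear": [0,0,0],"turn": [0,0,0]}
    - {"linear": [0,0,-20],"turn": [0,0,0]}
    - {"linear": [0,0,-40],"turn": [0,0,0]}
    - {"linear": [0,0,-40],"turn": [0,0,0]}
    - {"linear": [15,0,-40],"turn": [0,0,0]}
    - {"linear": [15,0,-30],"turn": [0,0,0]}
    - {"linear": [0,0,0],"turn": [0,0,0]}
  gripper: 0

```text
time_s: 8.1
ee_pos: [0.506, 0.1494, 0.2578]
tool_rot: [-3.139, -0.086, -0.017]
wrist_force: [0.2, 0.1, -0.2]
opening: 0.0876
```

```bash
python3 - <<'E'
from h import *
import pickle
st=readout.state();print(st["time_s"],st["ee_pos"],st["wrist_force"],st["qd"])
im=imaging.grab_frame("wrist")
pickle.dump((st,im),open("w5.pkl","wb"))
cv2.imwrite("pics/w5.png",im)
E
```

```text
8.1 [0.50600241 0.14935927 0.25781658] [ 0.17124675  0.0581506  -0.24305635] [ 0.00186801  0.03002083  0.11430994  0.00054519 -0.04471964  0.00395762]
```

View pics/w5.png

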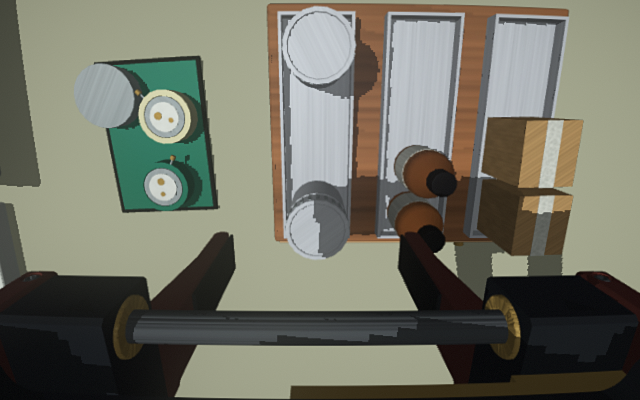

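```bash
python3 - <<'E'
from h import *
import pickle
st=readout.state();print(st["time_s"],st["ee_pos"],st["tool_rot"],st["qd"])
im=imaging.grab_frame("wrist")
pickle.dump((st,im),open("w5.pkl","wb"))
cv2.imwrite("pics/w6z.png",cv2.resize(im[0:265,260:380],None,fx=2.2,fy=2.2,interpolation=cv2.INTER_CUBIC))
for l in("old_front",):
  for d in imaging.outline_of("wrist",l): print(l,d["score"],d["box"])
E
```

```text
8.15 [0.50333067 0.14902198 0.25508384] [-3.1396548  -0.08584446 -0.00807566] [ 0.00107321  0.02569559  0.0891047   0.00279743 -0.00731565  0.00174184]
old_front 0.59 [285.5, 177.9, 347.1, 257.7]
old_front 0.59 [266.0, 0.8, 573.2, 244.5]
```

View pics/w6z.png

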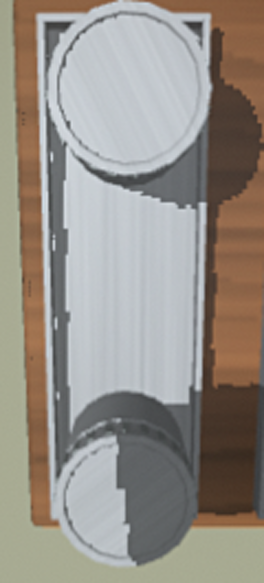

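```bash
python3 - <<'E'
from h import *
import pickle
st,im=pickle.load(open("w5.pkl","rb"))
s=2.2
for p in((129.5,87.5),(127,497)): print(onz("wrist",(260+p[0]/s,p[1]/s),.138,st))
for p in((38,15),(212,15),(48,520),(198,523)): print("rim",onz("wrist",(260+p[0]/s,p[1]/s),.073,st))
st=readout.state();print(st["ee_pos"],st["tool_rot"])
E
```

```text
[[0.62598098 0.15371662 0.138     ]]
[[0.4725904  0.14608129 0.138     ]]
rim [[0.6639043  0.19452151 0.073     ]]
rim [[0.66789847 0.12053071 0.073     ]]
rim [[0.43334211 0.18379057 0.073     ]]
rim [[0.43589673 0.10788678 0.073     ]]
[0.4999993  0.14858768 0.25197007] [ 3.14028191  0.08604271 -0.00324066]
```

drive_tool:
  motion:
    - {"linear": [40,0.4,0],"turn": [0,0,0]}
    - {"linear": [45,0.4,0],"turn": [0,0,0]}
    - {"linear": [39.4,0.3,0],"turn": [0,0,0]}
    - {"linear": [0,0,40],"turn": [0,0,0]}
    - {"linear": [0,0,40],"turn": [0,0,0]}
    - {"linear": [0,0,40],"turn": [0,0,0]}
    - {"linear": [0,0,30],"turn": [0,0,0]}
    - {"linear": [0,0,15],"turn": [0,0,0]}
    - {"linear": [0,0,5],"turn": [0,0,0]}
    - {"linear": [0,0,0],"turn": [0,0,0]}
    - {"linear": [0,0,0],"turn": [0,0,0]}

```text
time_s: 9.35
ee_pos: [0.6265, 0.1547, 0.0844]
tool_rot: [-3.14, -0.086, -0.004]
wrist_force: [-0.0, 0.1, 0.1]
opening: 0.0878
```

```bash
python3 - <<'E'
from h import *
st=readout.state();print(st["time_s"],st["ee_pos"],st["tool_rot"],st["wrist_force"])
im=imaging.grab_frame("wrist")
cv2.imwrite("pics/w7.png",im)
E
```

```text
9.35 [0.62645119 0.15465679 0.08435917] [-3.14006201 -0.08612009 -0.00350453] [-0.0119436   0.11725545  0.1436244 ]
```

View pics/w7.png

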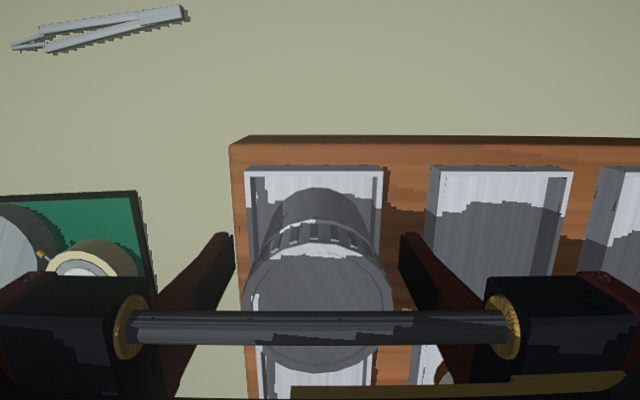

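drive_tool:
  motion:
    - {"linear": [0,0,0],"turn": [0,0,0]}
    - {"linear": [0,0,0],"turn": [0,0,0]}
    - {"linear": [0,0,0],"turn": [0,0,0]}
    - {"linear": [0,0,0],"turn": [0,0,0]}
    - {"linear": [0,0,0],"turn": [0,0,0]}
    - {"linear": [0,0,0],"turn": [0,0,0]}
    - {"linear": [0,0,0],"turn": [0,0,0]}
  gripper: 255

```text
time_s: 10.1
ee_pos: [0.6255, 0.1545, 0.0833]
tool_rot: [-3.14, -0.086, -0.0]
wrist_force: [-1.2, 0.7, 4.1]
opening: 0.0578
```

drive_tool:
  motion:
    - {"linear": [0,0,-2],"turn": [0,0,0]}
    - {"linear": [0,0,-2],"turn": [0,0,0]}
    - {"linear": [-15,-0.2,0],"turn": [0,0,0]}
    - {"linear": [-25,-0.3,0],"turn": [0,0,0]}
    - {"linear": [-25,-0.3,0],"turn": [0,0,0]}
    - {"linear": [-15,-0.4,0],"turn": [0,0,0]}
    - {"linear": [-4,0,0],"turn": [0,0,0]}
    - {"linear": [-3,0,0],"turn": [0,0,0]}
    - {"linear": [0,0,0],"turn": [0,0,0]}
    - {"linear": [0,0,0],"turn": [0,0,0]}

```text
time_s: 11.1
ee_pos: [0.5397, 0.151, 0.0871]
tool_rot: [-3.14, -0.086, -0.002]
wrist_force: [0.1, -0.1, -1.4]
opening: 0.0573
```

drive_tool:
  motion:
    - {"linear": [-2,0,1],"turn": [0,0,0]}
    - {"linear": [-2,0,0.5],"turn": [0,0,0]}
    - {"linear": [-1.5,0,0],"turn": [0,0,0]}
    - {"linear": [-1.5,0,0],"turn": [0,0,0]}
    - {"linear": [-1,0,0],"turn": [0,0,0]}
    - {"linear": [-1,0,0],"turn": [0,0,0]}
    - {"linear": [-1,0,0],"turn": [0,0,0]}
    - {"linear": [0,0,0],"turn": [0,0,0]}

```text
time_s: 11.9
ee_pos: [0.5285, 0.1504, 0.0856]
tool_rot: [-3.14, -0.086, -0.0]
wrist_force: [0.4, -0.3, -1.5]
opening: 0.058
```

```bash
python3 - <<'E'
from h import *
st=readout.state();print(st["time_s"],st["ee_pos"],st["tool_rot"],st["wrist_force"])
im=imaging.grab_frame("wrist")
cv2.imwrite("pics/w8.png",im)
im=imaging.grab_frame("scene")[120:290,240:480]
cv2.imwrite("pics/s8.png",cv2.resize(im,None,fx=3,fy=3,interpolation=cv2.INTER_CUBIC))
E
```

```text
11.9 [0.52846042 0.15038564 0.08557106] [-3.14029758e+00 -8.61419044e-02 -1.94143110e-04] [ 0.37738521 -0.29531921 -1.49711208]
```

View pics/w8.png

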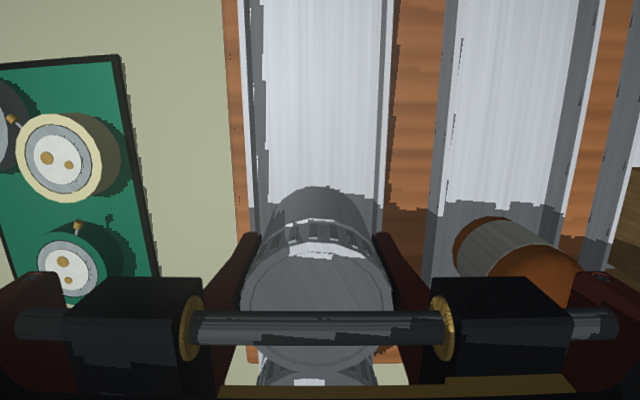

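View pics/s8.png

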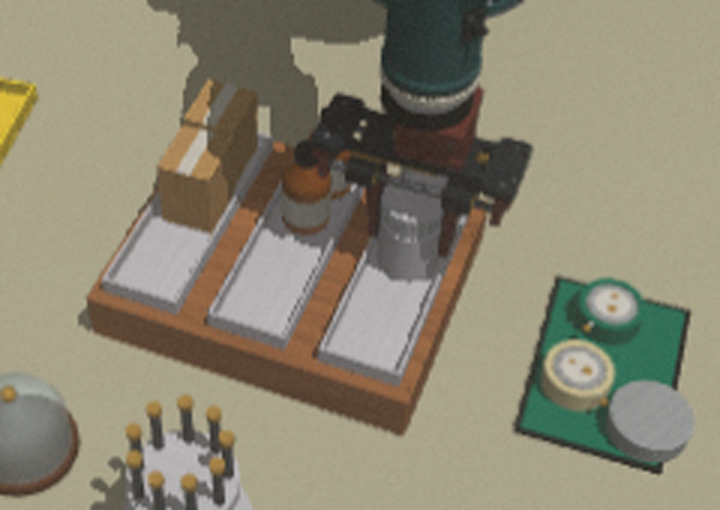

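drive_tool:
  motion:
    - {"linear": [-1,0,0],"turn": [0,0,0]}
    - {"linear": [-1,0,0],"turn": [0,0,0]}
    - {"linear": [0,0,0],"turn": [0,0,0]}

```text
time_s: 12.3
ee_pos: [0.5267, 0.1503, 0.0856]
tool_rot: [-3.14, -0.086, -0.001]
wrist_force: [2.3, -0.4, -2.0]
opening: 0.0576
```

```bash
python3 - <<'E'
from h import *
for i in range(3):
  st=readout.state();print(st["time_s"],st["ee_pos"],st["wrist_force"],st["moment"])
  im=imaging.grab_frame("wrist")
E
```

```text
12.3 [0.5267372  0.15029195 0.08558936] [ 2.25845662 -0.42575605 -2.04092088] [ 0.00418631 -0.23630518 -0.00367578]
12.35 [0.52675955 0.15027928 0.08558223] [ 0.50720496  0.41528595 -1.87856617] [-0.04839334 -0.22939556  0.0464459 ]
12.4 [0.52674244 0.15029242 0.08557432] [ 0.16572364 -0.18872434 -1.39488522] [ 0.06824333 -0.20337848  0.02954547]
```

drive_tool:
  motion:
    - {"linear": [0.5,0,1],"turn": [0,0,0]}
    - {"linear": [0,0,1.3],"turn": [0,0,0]}
    - {"linear": [0,0,0],"turn": [0,0,0]}
    - {"linear": [0,0,0],"turn": [0,0,0]}

```text
time_s: 12.85
ee_pos: [0.5268, 0.1503, 0.0833]
tool_rot: [-3.14, -0.086, 0.0]
wrist_force: [-1.1, 0.0, 1.6]
opening: 0.0572
```

drive_tool:
  motion:
    - {"linear": [0,0,0],"turn": [0,0,0]}
    - {"linear": [0,0,0],"turn": [0,0,0]}
    - {"linear": [0,0,0],"turn": [0,0,0]}
    - {"linear": [0,0,0],"turn": [0,0,0]}
    - {"linear": [0,0,0],"turn": [0,0,0]}
    - {"linear": [0,0,-20],"turn": [0,0,0]}
    - {"linear": [0,0,-40],"turn": [0,0,0]}
    - {"linear": [0,0,-40],"turn": [0,0,0]}
    - {"linear": [0,0,-40],"turn": [0,0,0]}
    - {"linear": [0,0,-30],"turn": [0,0,0]}
    - {"linear": [0,0,0],"turn": [0,0,0]}
    - {"linear": [0,0,0],"turn": [0,0,0]}
  gripper: 0

```text
time_s: 14.05
ee_pos: [0.5272, 0.1503, 0.2535]
tool_rot: [-3.14, -0.086, -0.002]
wrist_force: [-0.6, -0.0, 0.1]
opening: 0.0876
```

```bash
python3 - <<'E'
from h import *
import pickle
st=readout.state();print(st["time_s"],st["ee_pos"],st["tool_rot"],st["qd"])
im=imaging.grab_frame("wrist")
pickle.dump((st,im),open("w9.pkl","wb"))
cv2.imwrite("pics/w9.png",im)
E
```

```text
14.05 [0.52717702 0.15031235 0.2535381 ] [-3.14016056e+00 -8.61408043e-02 -1.99356049e-03] [ 0.00109183  0.02770012  0.03807976 -0.00071853 -0.00451771  0.00086985]
```

View pics/w9.png

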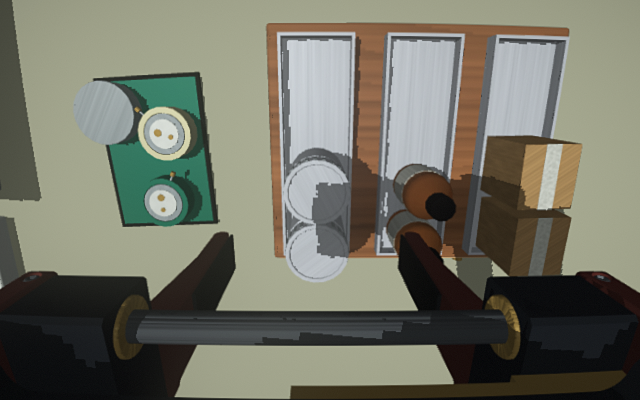

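drive_tool:
  motion:
    - {"linear": [-9.5,30,0],"turn": [0,0,0]}
    - {"linear": [-9.5,47,0],"turn": [0,0,0]}
    - {"linear": [-9.5,48,0],"turn": [0,0,0]}
    - {"linear": [-9.5,48,0],"turn": [0,0,0]}
    - {"linear": [-9.5,48,0],"turn": [0,0,0]}
    - {"linear": [-9.5,48,0],"turn": [0,0,0]}
    - {"linear": [-9.5,48,0],"turn": [0,0,0]}
    - {"linear": [-9.5,48,0],"turn": [0,0,0]}
    - {"linear": [-9.5,48,0],"turn": [0,0,0]}
    - {"linear": [-9.5,47,0],"turn": [0,0,0]}
    - {"linear": [-9.8,45,0],"turn": [0,0,0]}
    - {"linear": [0,0,0],"turn": [0,0,0]}

```text
time_s: 15.3
ee_pos: [0.4483, -0.3647, 0.2507]
tool_rot: [3.14, 0.079, -0.004]
wrist_force: [1.0, 0.1, -0.3]
opening: 0.0879
```

drive_tool:
  motion:
    - {"linear": [0,0,0],"turn": [0,0,0]}
    - {"linear": [0,0,0],"turn": [0,0,0]}

```text
time_s: 15.5
ee_pos: [0.4495, -0.358, 0.2517]
tool_rot: [-3.138, -0.087, 0.003]
wrist_force: [0.5, 0.7, 0.6]
opening: 0.0877
```

```bash
python3 - <<'E'
from h import *
import pickle
st=readout.state();print(st["time_s"],st["ee_pos"],st["tool_rot"],st["qd"])
im=imaging.grab_frame("wrist")
pickle.dump((st,im),open("w10.pkl","wb"))
cv2.imwrite("pics/w10.png",im)
E
```

```text
15.5 [ 0.44947393 -0.35802364  0.25169227] [-3.13750043e+00 -8.65161197e-02  2.94375356e-03] [ 0.01628695 -0.01438741 -0.00188667 -0.00124592  0.00052891 -0.0018165 ]
```

View pics/w10.png

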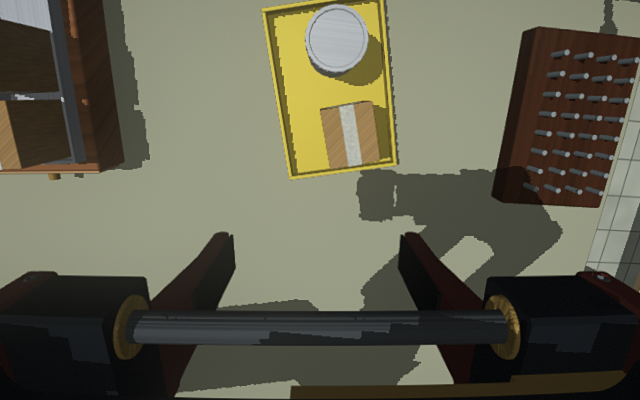

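```bash
python3 - <<'E'
from h import *
import pickle
st,im=pickle.load(open("w10.pkl","rb"))
for p in((336.5,39.5),(304,39.5),(369,39.5),(336.5,5),(336.5,74.5)): print(onz("wrist",p,.084,st))
for p in((320,107),(372,101),(381,163),(330,168)): print("c",onz("wrist",p,.078,st))
cv2.imwrite("pics/w10z.png",cv2.resize(im[0:190,250:410],None,fx=3,fy=3,interpolation=cv2.INTER_CUBIC))
R=Rn.from_rotvec(st["tool_rot"]).as_matrix();print(R.round(4))
E
```

```text
[[ 0.5804905  -0.36880103  0.084     ]]
[[ 0.57887067 -0.33917343  0.084     ]]
[[ 0.58223873 -0.39844523  0.084     ]]
[[ 0.60928827 -0.36682188  0.084     ]]
[[ 0.55007778 -0.37091353  0.084     ]]
c [[ 0.51959369 -0.35726034  0.078     ]]
c [[ 0.52813021 -0.40733365  0.078     ]]
c [[ 0.4679179  -0.42253358  0.078     ]]
c [[ 0.45980229 -0.37096001  0.078     ]]
[[ 0.9985  0.0551 -0.002 ]
 [ 0.0551 -0.9985  0.0028]
 [-0.0018 -0.0029 -1.    ]]
```

View pics/w10z.png

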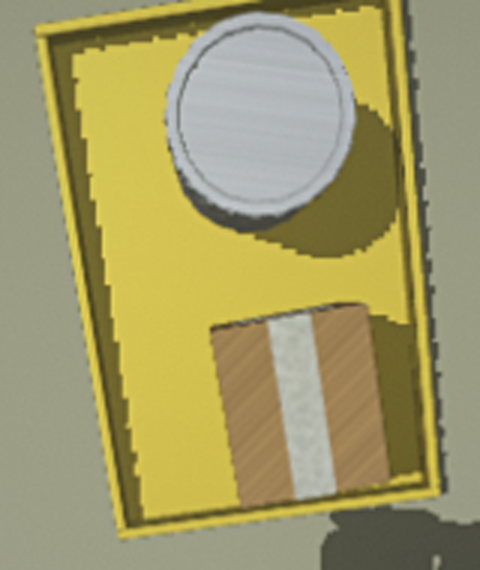

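drive_tool:
  motion:
    - {"linear": [35,6,0],"turn": [0,0,0]}
    - {"linear": [45,6,20],"turn": [0,0,0]}
    - {"linear": [40,6.1,30],"turn": [0,0,0]}
    - {"linear": [10.5,0,40],"turn": [0,0,0]}
    - {"linear": [0,0,40],"turn": [0,0,0]}
    - {"linear": [0,0,10],"turn": [0,0,0]}
    - {"linear": [0,0,0],"turn": [0,0,0]}
    - {"linear": [0,0,0],"turn": [0,0,0]}

```text
time_s: 16.35
ee_pos: [0.5819, -0.3707, 0.1153]
tool_rot: [3.139, 0.087, 0.003]
wrist_force: [0.2, -0.1, 0.3]
opening: 0.0876
```

```bash
python3 - <<'E'
from h import *
st=readout.state();print(st["time_s"],st["ee_pos"],st["tool_rot"],st["qd"])
im=imaging.grab_frame("wrist")
cv2.imwrite("pics/w11.png",im)
E
```

```text
16.35 [ 0.5818575 -0.3706636  0.1152767] [3.13909849e+00 8.69317302e-02 2.68665878e-03] [-0.00865297 -0.02134841 -0.02166194 -0.00045857 -0.00449923 -0.00018824]
```

View pics/w11.png

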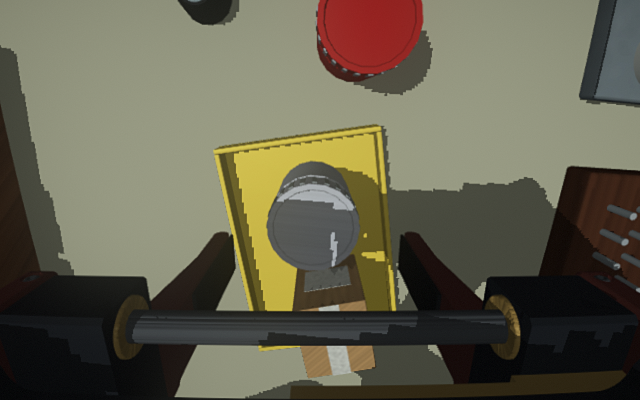

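```bash
python3 - <<'E'
from h import *
st=readout.state();print(st["ee_pos"])
for p in((313.5,223),(267,223),(360,223),(313.5,271)): print(onz("wrist",p,.084,st))
E
```

```text
[ 0.58225585 -0.37125663  0.11602889]
[[ 0.58546369 -0.36959261  0.084     ]]
[[ 0.58387837 -0.34075761  0.084     ]]
[[ 0.58701815 -0.39842851  0.084     ]]
[[ 0.5523039  -0.37132839  0.084     ]]
```

drive_tool:
  motion:
    - {"linear": [-0.3,-1.2,20],"turn": [0,0,0]}
    - {"linear": [0,0,30],"turn": [0,0,0]}
    - {"linear": [0,0,20],"turn": [0,0,0]}
    - {"linear": [0,0,11],"turn": [0,0,0]}
    - {"linear": [0,0,0],"turn": [0,0,0]}
    - {"linear": [0,0,0],"turn": [0,0,0]}
    - {"linear": [0,0,0],"turn": [0,0,0]}

```text
time_s: 17.1
ee_pos: [0.5818, -0.3703, 0.0342]
tool_rot: [3.139, 0.086, 0.004]
wrist_force: [0.9, 1.2, -0.6]
opening: 0.0881
```

```bash
python3 - <<'E'
from h import *
st=readout.state();print(st["time_s"],st["ee_pos"],st["tool_rot"],st["qd"])
im=imaging.grab_frame("wrist")
cv2.imwrite("pics/w12.png",im)
E
```

```text
17.1 [ 0.58176617 -0.37032285  0.03424922] [3.13856459 0.08591138 0.00369193] [ 7.62459066e-04  3.16912999e-03  3.14907512e-03 -6.68348062e-04
 -2.78478055e-03  6.90660461e-05]
```

View pics/w12.png

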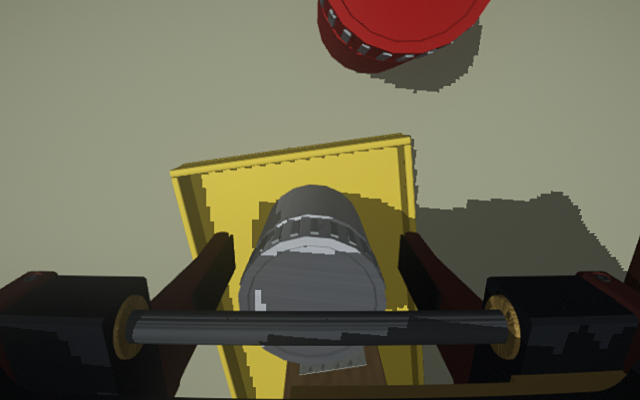

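drive_tool:
  motion:
    - {"linear": [0,-1,3],"turn": [0,0,0]}
    - {"linear": [0,0,0],"turn": [0,0,0]}

```text
time_s: 17.35
ee_pos: [0.5806, -0.3682, 0.0295]
tool_rot: [-3.14, -0.086, -0.0]
wrist_force: [-0.2, -0.6, -0.1]
opening: 0.0878
```

drive_tool:
  motion:
    - {"linear": [0,0,0],"turn": [0,0,0]}
    - {"linear": [0,0,0],"turn": [0,0,0]}
    - {"linear": [0,0,0],"turn": [0,0,0]}
    - {"linear": [0,0,0],"turn": [0,0,0]}
    - {"linear": [0,0,0],"turn": [0,0,0]}
    - {"linear": [0,0,0],"turn": [0,0,0]}
    - {"linear": [0,0,0],"turn": [0,0,0]}
  gripper: 255
  squeeze: 25

```text
time_s: 18.05
ee_pos: [0.5806, -0.3685, 0.0294]
tool_rot: [-3.14, -0.086, -0.0]
wrist_force: [0.1, -1.3, -0.9]
opening: 0.0577
```

```bash
python3 - <<'E'
from h import *
st=readout.state();print(st["time_s"],st["ee_pos"],st["tool_rot"],st["opening"])
im=imaging.grab_frame("wrist")
cv2.imwrite("pics/w13.png",im)
E
```

```text
18.05 [ 0.58061479 -0.36845052  0.0293537 ] [-3.14035934e+00 -8.60259622e-02 -2.13274774e-05] 0.05770865565154297
```

View pics/w13.png

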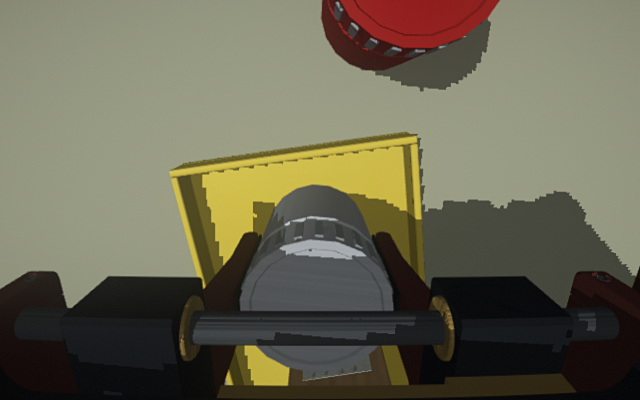

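drive_tool:
  motion:
    - {"linear": [0,0,-5],"turn": [0,0,0]}
    - {"linear": [0,0,-20],"turn": [0,0,0]}
    - {"linear": [0,0,-40],"turn": [0,0,0]}
    - {"linear": [0,0,-45],"turn": [0,0,0]}
    - {"linear": [0,0,-45],"turn": [0,0,0]}
    - {"linear": [0,-5,-40],"turn": [0,0,0]}
    - {"linear": [3,-20,-15],"turn": [0,0,0]}
    - {"linear": [4,-40,0],"turn": [0,0,0]}
    - {"linear": [4,-45,0],"turn": [0,0,0]}
    - {"linear": [4,-45,0],"turn": [0,0,0]}
    - {"linear": [4,-45,0],"turn": [0,0,0]}
    - {"linear": [4,-45,0],"turn": [0,0,0]}

```text
time_s: 19.3
ee_pos: [0.5884, -0.1191, 0.2377]
tool_rot: [-3.139, -0.086, 0.004]
wrist_force: [2.1, -0.7, -2.2]
opening: 0.0579
```

drive_tool:
  motion:
    - {"linear": [4,-45,0],"turn": [0,0,0]}
    - {"linear": [4,-45,0],"turn": [0,0,0]}
    - {"linear": [4,-45,0],"turn": [0,0,0]}
    - {"linear": [4,-45,0],"turn": [0,0,0]}
    - {"linear": [3,-40,0],"turn": [0,0,0]}
    - {"linear": [3,-30,0],"turn": [0,0,0]}
    - {"linear": [0,-18,0],"turn": [0,0,0]}
    - {"linear": [0,-7.9,0],"turn": [0,0,0]}
    - {"linear": [0,0,0],"turn": [0,0,0]}
    - {"linear": [0,0,0],"turn": [0,0,0]}
    - {"linear": [0,0,0],"turn": [0,0,0]}

```text
time_s: 20.4
ee_pos: [0.5971, 0.1527, 0.2393]
tool_rot: [3.14, 0.084, -0.0]
wrist_force: [-0.2, -0.6, -2.6]
opening: 0.0575
```

```bash
python3 - <<'E'
from h import *
st=readout.state();print(st["time_s"],st["ee_pos"],st["tool_rot"],st["opening"],st["wrist_force"])
im=imaging.grab_frame("wrist")
cv2.imwrite("pics/w14.png",im)
im=imaging.grab_frame("scene")[60:290,200:480]
cv2.imwrite("pics/s14.png",cv2.resize(im,None,fx=2.5,fy=2.5,interpolation=cv2.INTER_CUBIC))
E
```

```text
20.4 [0.59707557 0.15274575 0.23932023] [ 3.14005164e+00  8.36416955e-02 -3.26719925e-04] 0.05749762033026464 [-0.17053397 -0.57118892 -2.55005273]
```

View pics/w14.png

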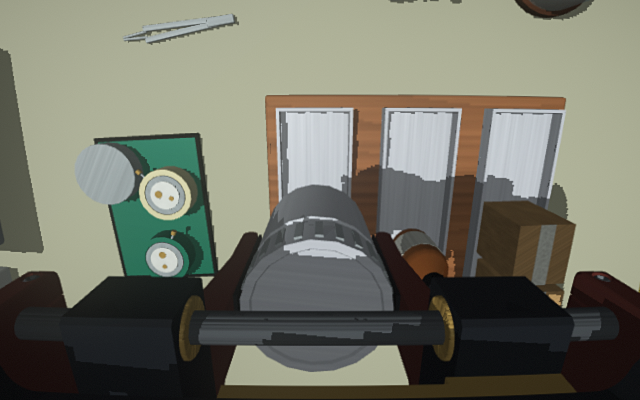

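View pics/s14.png

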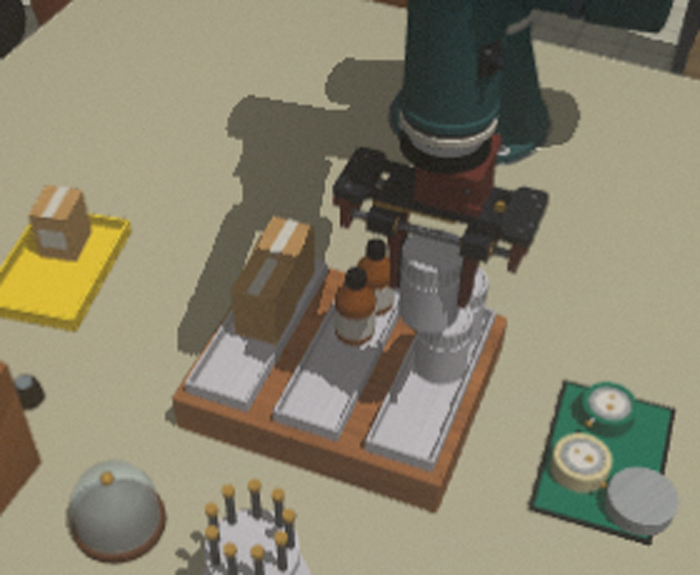

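drive_tool:
  motion:
    - {"linear": [0,-0.5,20],"turn": [0,0,0]}
    - {"linear": [0,0,40],"turn": [0,0,0]}
    - {"linear": [0,0,40],"turn": [0,0,0]}
    - {"linear": [0,0,30],"turn": [0,0,0]}
    - {"linear": [0,0,14],"turn": [0,0,0]}
    - {"linear": [0,0,5],"turn": [0,0,0]}
    - {"linear": [0,0,0],"turn": [0,0,0]}
    - {"linear": [0,0,0],"turn": [0,0,0]}
    - {"linear": [0,0,0],"turn": [0,0,0]}

```text
time_s: 21.4
ee_pos: [0.5984, 0.1549, 0.0921]
tool_rot: [-3.14, -0.086, -0.005]
wrist_force: [-1.3, 0.5, -1.6]
opening: 0.0573
```

```bash
python3 - <<'E'
from h import *
st=readout.state();print(st["time_s"],st["ee_pos"],st["tool_rot"],st["opening"],st["wrist_force"],st["moment"])
im=imaging.grab_frame("wrist")
cv2.imwrite("pics/w15.png",im)
im=imaging.grab_frame("scene")[120:290,240:480]
cv2.imwrite("pics/s15.png",cv2.resize(im,None,fx=3,fy=3,interpolation=cv2.INTER_CUBIC))
E
```

```text
21.4 [0.5983646  0.15485236 0.09213196] [-3.13996473 -0.08600582 -0.00489626] 0.057305125260496914 [-1.29915887  0.50434715 -1.59663898] [-0.03949159 -0.0185549  -0.0019334 ]
```

View pics/w15.png

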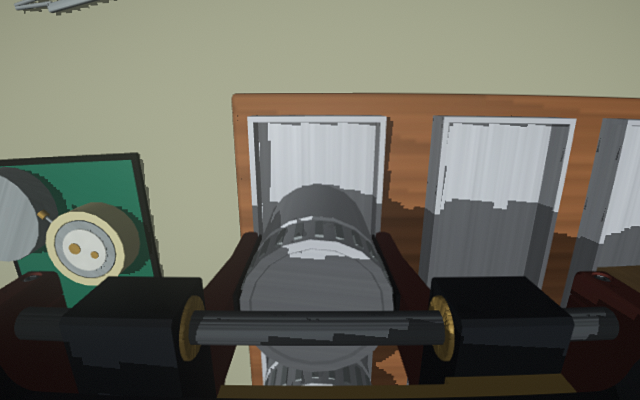

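View pics/s15.png

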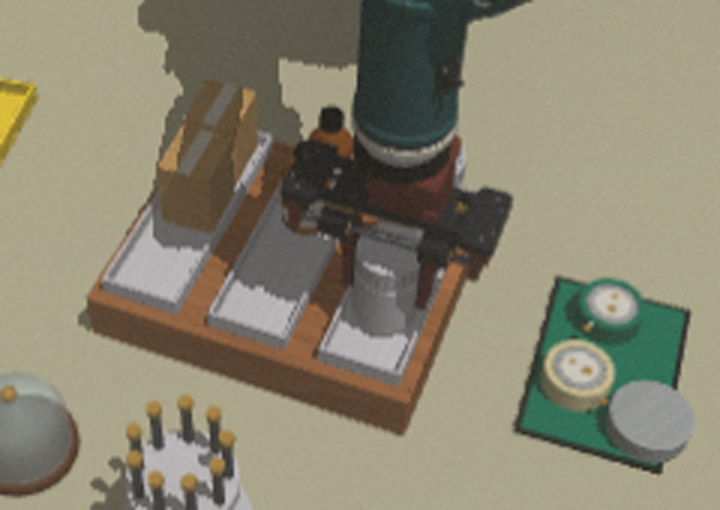

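drive_tool:
  motion:
    - {"linear": [0,0.5,2],"turn": [0,0,0]}
    - {"linear": [-1,0,2],"turn": [0,0,0]}
    - {"linear": [-1,0,0],"turn": [0,0,0]}
    - {"linear": [-1,0,0],"turn": [0,0,0]}
    - {"linear": [-1,0,0],"turn": [0,0,0]}
    - {"linear": [0,0,0],"turn": [0,0,0]}
    - {"linear": [0,0,0],"turn": [0,0,0]}

```text
time_s: 22.2
ee_pos: [0.593, 0.154, 0.0865]
tool_rot: [-3.14, -0.086, -0.0]
wrist_force: [0.1, -0.0, -2.4]
opening: 0.0576
```

drive_tool:
  motion:
    - {"linear": [-1.5,0,0],"turn": [0,0,0]}
    - {"linear": [-1.5,0,0],"turn": [0,0,0]}
    - {"linear": [-1.5,0,0],"turn": [0,0,0]}
    - {"linear": [-0.8,0,0],"turn": [0,0,0]}
    - {"linear": [0,0,0],"turn": [0,0,0]}
    - {"linear": [0,0,1.2],"turn": [0,0,0]}
    - {"linear": [0,0,1.2],"turn": [0,0,0]}
    - {"linear": [0,0,0.7],"turn": [0,0,0]}
    - {"linear": [0,0,0],"turn": [0,0,0]}
    - {"linear": [0,0,0],"turn": [0,0,0]}

```text
time_s: 23.2
ee_pos: [0.5877, 0.1537, 0.0833]
tool_rot: [-3.14, -0.086, 0.0]
wrist_force: [-1.2, -0.1, -1.4]
opening: 0.0577
```

drive_tool:
  motion:
    - {"linear": [0,0,0.4],"turn": [0,0,0]}
    - {"linear": [0,0,0],"turn": [0,0,0]}
    - {"linear": [0,0,0],"turn": [0,0,0]}

```text
time_s: 23.5
ee_pos: [0.5878, 0.1537, 0.0833]
tool_rot: [-3.14, -0.086, -0.0]
wrist_force: [-2.4, -0.5, 5.6]
opening: 0.0578
```

drive_tool:
  motion:
    - {"linear": [0,0,0],"turn": [0,0,0]}
    - {"linear": [0,0,0],"turn": [0,0,0]}
    - {"linear": [0,0,0],"turn": [0,0,0]}
    - {"linear": [0,0,0],"turn": [0,0,0]}
    - {"linear": [0,0,0],"turn": [0,0,0]}
    - {"linear": [0,0,-20],"turn": [0,0,0]}
    - {"linear": [0,0,-40],"turn": [0,0,0]}
    - {"linear": [0,0,-40],"turn": [0,0,0]}
    - {"linear": [-20,0,-40],"turn": [0,0,0]}
    - {"linear": [-40,0,-30],"turn": [0,0,0]}
    - {"linear": [-20,0,0],"turn": [0,0,0]}
    - {"linear": [0,0,0],"turn": [0,0,0]}
  gripper: 0

```text
time_s: 24.7
ee_pos: [0.5056, 0.1493, 0.2542]
tool_rot: [-3.14, -0.087, -0.001]
wrist_force: [-0.4, 0.4, -0.3]
opening: 0.0878
```

drive_tool:
  motion:
    - {"linear": [0,0,0],"turn": [0,0,0]}
    - {"linear": [0,0,0],"turn": [0,0,0]}
    - {"linear": [0,0,0],"turn": [0,0,0]}

```text
time_s: 25.0
ee_pos: [0.5086, 0.1492, 0.2521]
tool_rot: [3.14, 0.086, -0.001]
wrist_force: [-0.7, 0.4, 0.6]
opening: 0.088
```

```bash
python3 - <<'E'
from h import *
import pickle
st=readout.state();print(st["time_s"],st["ee_pos"],st["tool_rot"],st["opening"],st["wrist_force"])
im=imaging.grab_frame("wrist");pickle.dump((st,im),open("w16.pkl","wb"))
cv2.imwrite("pics/w16.png",im)
cv2.imwrite("pics/w16z.png",cv2.resize(im[0:270,260:380],None,fx=2.2,fy=2.2,interpolation=cv2.INTER_CUBIC))
im=imaging.grab_frame("scene")[60:290,200:480]
cv2.imwrite("pics/s16.png",cv2.resize(im,None,fx=2.5,fy=2.5,interpolation=cv2.INTER_CUBIC))
E
```

```text
25.0 [0.50859916 0.14921929 0.25211209] [ 3.14038430e+00  8.56454531e-02 -1.43808802e-03] 0.08797735801560819 [-0.69155878  0.36505508  0.56800263]
```

View pics/w16.png

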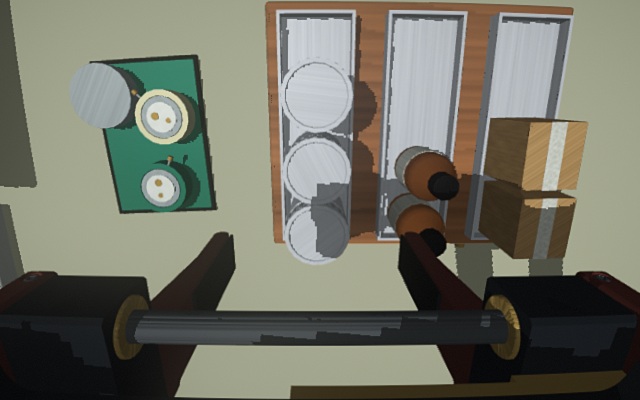

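View pics/w16z.png

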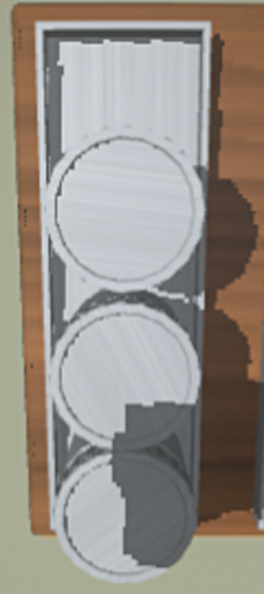

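View pics/s16.png

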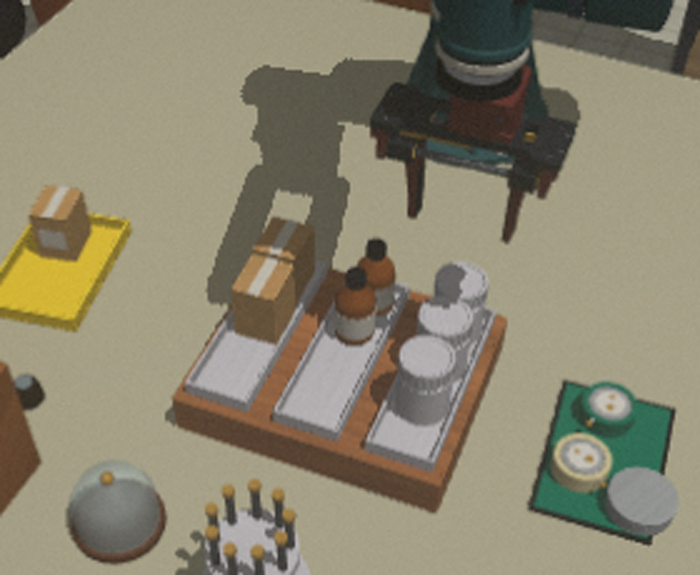

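```bash
python3 - <<'E'
from h import *
import pickle
st,im=pickle.load(open("w16.pkl","rb"))
s=2.2
f=lambda p,z:onz("wrist",(260+p[0]/s,p[1]/s),z,st)[0]
b=(f((36,22),.073)+f((213,22),.073))/2; c=(f((50,532),.073)+f((200,533),.073))/2
print(b,c,np.linalg.norm(b-c))
ex=(b-c)/np.linalg.norm(b-c); O=b-ex*.1155; ey=np.array([-ex[1],ex[0],0])
T=[f(p,.138) for p in((126.5,513),(125,378),(125.5,212.5))]
for t in T: print(t.round(4),"local",((t-O)@ex).round(4),((t-O)@ey).round(4))
print(np.linalg.norm(T[0]-T[1]),np.linalg.norm(T[1]-T[2]))
for p in((126.5,582),(125,304),(125,452),(125,133),(125,292)): print(f(p,.138))
E
```

```text
[0.66637236 0.15753331 0.073     ] [0.43393502 0.14460399 0.073     ] 0.2327966599311441
[0.4713 0.1461 0.138 ] local -0.0799 -0.0006
[0.5269 0.1497 0.138 ] local -0.0242 -0.0001
[0.5879 0.1529 0.138 ] local 0.0368 -0.0003
0.055701955450814196 0.06106287140712105
[0.44031179 0.14434138 0.138     ]
[0.55500004 0.15124378 0.138     ]
[0.49714728 0.14807918 0.138     ]
[0.61490658 0.15451862 0.138     ]
[0.55942298 0.15148564 0.138     ]
```

```bash
python3 - <<'E'
from cell import arm
print(arm.sign_off())
E
```

```text
the job is handed in; nothing more can be done
None
```

The two older tins now stand against the front lip of their row, one behind the other. The new tin stands upright close behind them. I handed the job in at about 25 s on the robot's clock.

**How it was done:** I gripped each tin a little above mid-height and raised it a few mm, then moved it and set it down. The second older tin pushed the first the last 2–3 mm towards the lip.

**Last checks (wrist camera, row frame):**

| Tin | x | y |
|---|---|---|
| Front older tin | about -80 to -82 mm | -0.6 mm |
| Second older tin | about -24 mm | -0.1 mm |
| New tin | about +37 mm | -0.3 mm |

- **Spacing:** the second and new tins are 61 mm apart centre to centre.
- **Posture and stock:** all three tins look upright, and the cartons, bottles, holders and flat tin look unmoved in the last wrist and scene pictures. I did not measure tilt or bystander positions. The gripper was open and clear above the row.

**Disagreement:** the picture gave 56 mm between the two older tins, which is impossible for 58 mm tins. The front tin's lid edge was hard to pick out in shadow. The push contact puts it at about -82 mm, touching the second tin; both values are within the limits.

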